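# Fit the right spacer between heat sink and transformer

## Robot

A 6-joint arm with a two-finger parallel gripper is mounted at the origin on the work surface. World frame = base frame: x ahead of the robot, y to its left, z up, the work surface at z = 0. Lengths are in m, angles in rad, forces in N, time in s.
With the tool pointing down it reaches from about 0.375 to 0.975 m from the base axis. Payload 3.8 kg.
Tool frame: the origin (TCP) lies at the very end of the fingers, on their centre line; the grasp point (between the pads) lies bot.tcp_to_grasp behind it (bot.tcp_to_grasp is the distance from the TCP to the grasp point, in m); z points along the fingers, y is the direction in which the jaws open and shut (so a half turn about z gives the same grasp; the last joint's range is limited). The gripper opens to 85 mm and grips with 20 to 120 N. Pads are 22 mm wide; open, the fingers measure 114 mm over their backs; the gripper's body (76 mm by 85 mm) begins 54 mm behind the grasp point. The pads swing forward as they close: fully open they stand 13 mm farther back than shut.
Start: joints at [-1.191, 0.264, 1.604, -0, 1.274, -0.037], TCP at [0.273, -0.617, 0.231] pointing down, gripper open.
Joint ranges: [-2.63, 2.63], [-0.94, 2.18], [0.31, 2.57], [-1.31, 4.45], [0, 2.66], [-2.55, 2.55]. Speed limits (rad/s): [2.57, 2.57, 3.14, 3.14, 3.14, 3.14].

## Interface

Orientations are given as a rotation vector (axis times angle).
In Python, from plant import bot gives the robot as it stands. The module is installed in compiled form; this text tells all that it offers.
- The arm moves only by the tool apply_moves, never from a script. Its argument "series" is a list of rows, each a list of 7 numbers: the turn, a rotation vector about the tool's x, y, z in degrees, then the shift along the tool's x, y, z in mm, then the opening, from 0 (shut) to 1 (fully open). A call has 1 to 20 rows; each row is the pose to reach, as a shift and turn from the pose commanded when the call began, along the tool's axes at that moment; what a row does not reach only later rows make up. A row lasts 1/10 s, in which the tool goes at most 50 mm and 8.59 degrees, less where a joint would pass 70% of its speed; a pose out of reach is approached as far as the arm can. A call with a gripper value outside its range is refused whole. The fingers move at their own pace and stop on an object; "grip_force" is the grip in N (left out, the last holds). Time passes only in rows, so rows that repeat a pose let the fingers close. It gives the time, the measured TCP pose, the force and the opening at its end, in the units of the state.
- bot.observe(): the state, without advancing time (a new reading comes with each control period).
- bot.read_camera(name): name is "side" or "top"; returns the picture (420x560x3 uint8, red, green, blue); there is no depth.
- bot.camera_info(name): a dict with "vfov" (degrees; the focal length in pixels is half the picture's height over the tangent of half this angle, whatever the lens; pixels are square), "cx", "cy" (the principal point, pixels), "world_from_camera" (4x4, takes a point from camera to world coordinates). Camera axes: x right, y up, looking along -z (the intrinsics and any distortion apply to the point x, -y, -z); pixel columns grow to the right and rows downward; lengths in m; the calibration is good to about 2 mm. A picture is of the moment at which its call begins. camera_info takes no time and is no camera call.
- bot.job_done(): hands the job in, once; it reports no verdict.
The state is a dict: "time": time; "q": joint angles; "qd": joint speeds; "effort": joint torques, N m; "position": TCP position; "eef_rot": TCP orientation; "ft_force": force on the tool from outside, world axes, zero at the start; "wrist_torque": the same for the moment, N m; "opening": finger opening in m.
Only numpy, scipy, OpenCV 4.12 (cv2) and the standard library are available. Lean on these libraries where they do the work, as an engineer would, in place of code of your own. Each camera call takes 0.05 s, during which the arm holds its last target. There are 200 camera calls.

## Task

The heat sink on the circuit board must be kept at its distance from the transformer for soldering. Find the one of the three orange spacer blocks that fits snugly into the gap between them, neither loose nor too thick, and slide it in upright, all the way down to the board and about midway along the gap. Let go of it, and leave the two other spacers on the bench, clear of the board.

Things in the scene. Friction and masses are not known exactly. Their poses are not given: they have to be found in the camera images.
- gap (a point): Gap on the fixed green board (200 x 160 mm, top 20 mm above the bench), finned aluminium heat sink at its -x side, black transformer with yellow top at +x. Point: middle of its floor, on the board. x across, y along, z up. 24 mm wide, 60 long, ends open. Walls, the board's highest things, rise 30 mm: 20 straight, then white 45 degree lips widening it to 44 mm.
- spacer_12: Orange plastic spacer block, 12 mm thick (its x), 40 mm long (its y), 70 mm tall, about 40 g, standing upright on the bench at the start. Origin at the centre of its underside, z up. Too loose for the gap. The three spacers differ only in thickness (12, 20 and 28 mm).
- spacer_20: Orange plastic spacer block, 20 mm thick (its x), 40 mm long (its y), 70 mm tall, about 65 g, standing upright on the bench at the start. Origin at the centre of its underside, z up. Fits the 24 mm gap; seated, it stands 40 mm proud of the walls. The three spacers differ only in thickness (12, 20 and 28 mm).
- spacer_28: Orange plastic spacer block, 28 mm thick (its x), 40 mm long (its y), 70 mm tall, about 90 g, standing upright on the bench at the start. Origin at the centre of its underside, z up. Too thick for the gap. The three spacers differ only in thickness (12, 20 and 28 mm).
There are look-alikes about, which are no part of the job. What is shaped like the spacer_20 but grey or yellow is not meant.

How it is judged:
By the outcome, as a careful person would: the job done as asked, in the order asked, and still so for the second after the job is handed in, with the robot touching nothing.
It also fails if it takes over 40 s, if anything falls off the work surface, if the arm or the gripper's body presses on something with over 40 N, if the wrist force passes 120 N, or if a joint passes its speed limit or range.

## Working session

There is one attempt and no reset: what is moved stays moved. The work goes in short steps, Python scripts to look and compute and a tool call to move; the robot and the scene stay as the last step left them, time stands still between calls to the robot, and variables do not carry over. Pictures are saved under pics/ and viewed, on a budget of 10 in all, crops included, one or two more only if the job needs it, and the job is handed in when it is done.

Besides the shell and the picture viewer there is one more tool, called after "Emit:" by a JSON object that holds its "fn" and its "kwargs". apply_moves: Moves the arm, as the interface text tells. Its arguments: {"type":"object","properties":{"series":{"type":"array","items":{"type":"array","items":{"type":"number"}}},"grip_force":{"type":"number"}},"required":["series"]}

```bash
mkdir -p pics; python3 - <<'E'
from plant import bot
import cv2
for n in("top","side"):
    im=bot.read_camera(n); cv2.imwrite(f"pics/{n}0.png",im[:,:,::-1])
    i=bot.camera_info(n); print(n,i)
s=bot.observe(); print(s,bot.tcp_to_grasp)
E
```

```text
top {'vfov': 47.45413413919219, 'cx': 286.4947370958771, 'cy': 203.30894663528542, 'world_from_camera': array([[ 0.01281265,  0.99015768, -0.1393686 ,  0.45744836],
       [-0.99915633,  0.01811679,  0.03685649,  0.00220053],
       [ 0.03901865,  0.13877879,  0.98955444,  0.81891102],
       [ 0.        ,  0.        ,  0.        ,  1.        ]])}
side {'vfov': 48.89159788082451, 'cx': 274.31173330247356, 'cy': 208.83835585371665, 'world_from_camera': array([[-0.78234273,  0.47540136, -0.40240949,  0.24152545],
       [-0.62278252, -0.60645687,  0.49431973,  0.40256617],
       [-0.00904373,  0.63734105,  0.77052878,  0.68566227],
       [ 0.        ,  0.        ,  0.        ,  1.        ]])}
{'time': 0.1, 'q': array([-1.19090388e+00,  2.64697929e-01,  1.60524105e+00,  3.75888531e-06,
        1.27370394e+00, -3.68915503e-02]), 'qd': array([ 1.47113113e-03, -1.38229409e-03, -2.99718986e-03,  6.87705988e-04,
        2.70059719e-05, -7.66860725e-04]), 'effort': array([ 2.42821498e-04, -5.16708040e+01, -3.68590915e+01, -5.86900478e-05,
        6.32189636e-03,  1.02389512e-05]), 'position': array([ 0.27301359, -0.61659928,  0.23007102]), 'eef_rot': array([-3.07164707e+00, -6.49534753e-01,  5.43710819e-04]), 'ft_force': array([0.59768468, 0.4231512 , 0.35531418]), 'wrist_torque': array([ 0.02389668,  0.02040786, -0.02300648]), 'opening': 0.08521428355659572} 0.0187
```

View pics/top0.png

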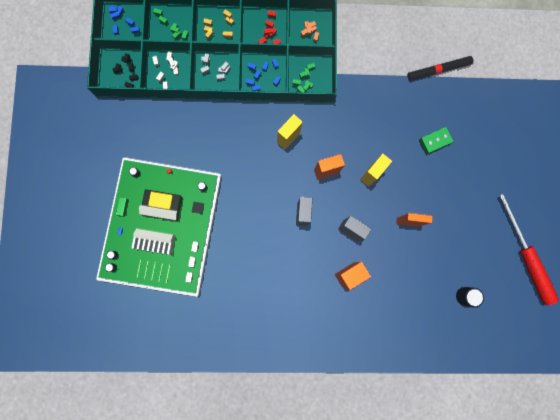

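View pics/side0.png

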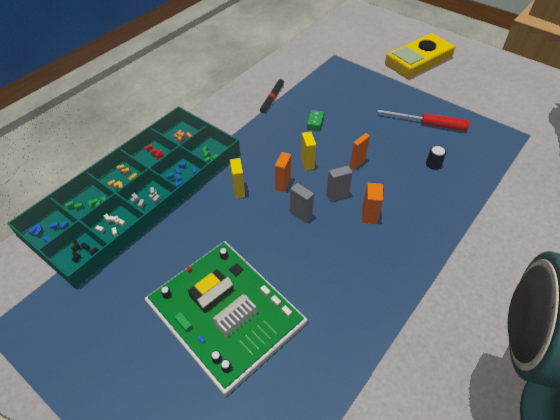

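The top view has orange blocks at (331,167), (416,219) and (354,275), with the board at (160,228) and the gap between the yellow-topped transformer (160,205) and the heat sink (152,243). Next I'll make zoomed crops.

```bash
cat > h.py <<'E'
import numpy as np,cv2
from plant import bot
def ray(n,uv,i=None):
    i=i or bot.camera_info(n); T=i["world_from_camera"]; f=210/np.tan(np.radians(i["vfov"]/2))
    uv=np.atleast_2d(uv).astype(float)
    d=np.c_[(uv[:,0]-i["cx"])/f,-(uv[:,1]-i["cy"])/f,-np.ones(len(uv))]@T[:3,:3].T
    return T[:3,3],d
def onplane(n,uv,z):
    o,d=ray(n,uv); return o+d*((z-o[2])/d[:,2])[:,None]
def proj(n,P):
    i=bot.camera_info(n);T=i["world_from_camera"];f=210/np.tan(np.radians(i["vfov"]/2))
    p=(np.atleast_2d(P)-T[:3,3])@T[:3,:3]
    return np.c_[i["cx"]+f*p[:,0]/-p[:,2],i["cy"]-f*p[:,1]/-p[:,2]]
E
python3 - <<'E'
import cv2,numpy as np
t=cv2.imread("pics/top0.png");s=cv2.imread("pics/side0.png")
z=lambda im,x,y,w,h,k:cv2.resize(im[y:y+h,x:x+w],None,fx=k,fy=k,interpolation=cv2.INTER_CUBIC)
a=z(t,122,175,66,90,6); b=z(s,176,260,66,90,6)
cv2.imwrite("pics/gap.png",np.hstack([a,b]))
c=z(t,300,145,140,150,4)
cv2.imwrite("pics/sp.png",c)
E
```

```text
(no output)
```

View pics/gap.png

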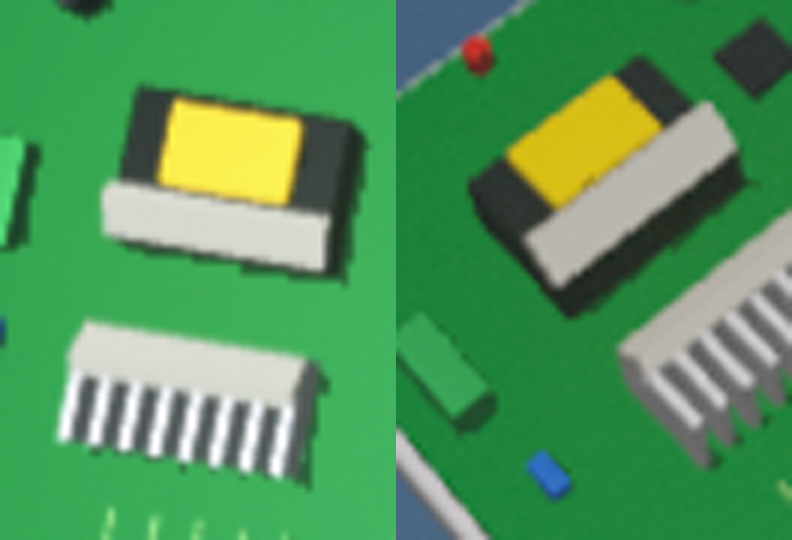

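View pics/sp.png

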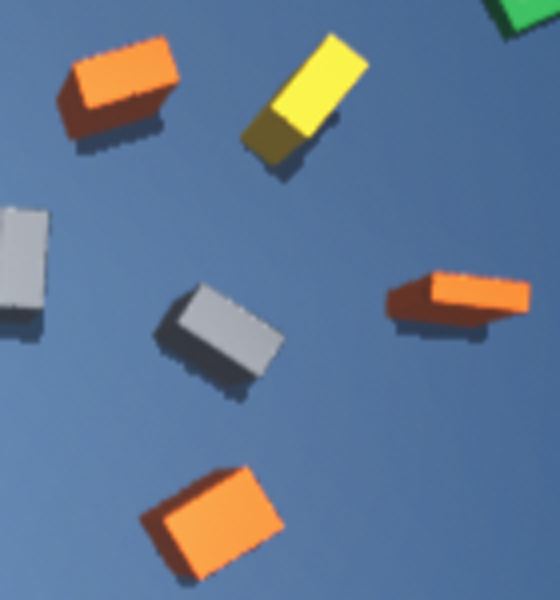

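Top crop: transformer lip inner edge (103,233)-(325,270) and heat-sink lip inner edge (88,320)-(312,360), both in crop pixels. The top spacer in the second crop appears to be the 20 mm one.

```bash
python3 - <<'E'
from h import *
c=lambda p,x,y,k:(np.array(p)+.5)/k-.5+[x,y]
np.set_printoptions(precision=4,suppress=True)
im=cv2.imread("pics/top0.png")
hsv=cv2.cvtColor(im,cv2.COLOR_BGR2HSV)
for n in("top","side"):
    m=cv2.inRange(cv2.cvtColor(cv2.imread(f"pics/{n}0.png"),cv2.COLOR_BGR2HSV),(5,150,200 if n=="top" else 60),(19,255,255))
    for k in cv2.findContours(m,0,1)[0]:
        if cv2.contourArea(k)<120: continue
        if n=="top":
            w=onplane("top",k[:,0],.07)[:,:2]
            r=cv2.minAreaRect((w*1000).astype(np.float32)); print(r,cv2.moments(k)["m10"]/cv2.moments(k)["m00"],cv2.boxPoints(r).tolist())
        else: print("side",cv2.boundingRect(k))
# gap
q=c([(103,233),(325,270),(88,320),(312,360)],122,175,6)
G=onplane("top",q,.04);print("inner top\n",G)
q5=c([(107,180),(330,213),(72,362),(300,402)],122,175,6)
G5=onplane("top",q5,.05);print("outer top\n",G5, "mean",G.mean(0),G5.mean(0))
for P in(G,G5):
    e=P[1]-P[0]+P[3]-P[2]; a=np.arctan2(e[1],e[0]);print("y-dir deg",np.degrees(a),"len",np.linalg.norm(e)/2, "width",(P[:2].mean(0)-P[2:].mean(0))@[-np.sin(a),np.cos(a),0])
qs=c(np.array([(560,290),(740,150)])-[396,0],176,260,6);print("side inner tr",onplane("side",qs,.04))
qs=c(np.array([(525,235),(710,100)])-[396,0],176,260,6);print("side outer tr",onplane("side",qs,.05))
# board corners in top
g=max(cv2.findContours(cv2.inRange(hsv,(40,80,40),(80,255,255))[100:310,80:240].copy(),0,1)[0],key=cv2.contourArea)[:,0]+[80,100]
w=onplane("top",g,.02)[:,:2]*1000;print("board",cv2.minAreaRect(w.astype(np.float32)))
E
```

```text
((451.40777587890625, -134.5546417236328), (27.220983505249023, 38.950340270996094), 32.07039260864258) 355.26068908260686 [[429.53375244140625, -125.27809143066406], [450.21484375, -158.2844696044922], [473.28179931640625, -143.83119201660156], [452.6007080078125, -110.82481384277344]]
((543.8153686523438, -238.28506469726562), (37.80010986328125, 11.111917495727539), 84.2874755859375) 419.540606060606 [[536.4057006835938, -256.5382385253906], [547.4624633789062, -257.644287109375], [551.2250366210938, -220.03189086914062], [540.1682739257812, -218.92584228515625]]
((630.0493774414062, -96.6990966796875), (18.942581176757812, 38.62669372558594), 18.418991088867188) 330.9644079397673 [[614.9609985351562, -81.36772918701172], [627.1655883789062, -118.01563262939453], [645.1377563476562, -112.03046417236328], [632.9331665039062, -75.38256072998047]]
side (363, 183, 20, 41)
side (275, 152, 16, 40)
side (350, 133, 20, 36)
side (420, 0, 98, 30)
inner top
 [[0.5462 0.2129 0.04  ]
 [0.5372 0.1529 0.04  ]
 [0.5226 0.2156 0.04  ]
 [0.5127 0.1553 0.04  ]]
outer top
 [[0.5593 0.2099 0.05  ]
 [0.5515 0.1503 0.05  ]
 [0.5105 0.2164 0.05  ]
 [0.5008 0.156  0.05  ]] mean [0.5297 0.1842 0.04  ] [0.5305 0.1832 0.05  ]
y-dir deg -98.91733288052183 len 0.06088098634248219 width 0.02413591969017525
y-dir deg -98.30782225149886 len 0.06065419762277151 width 0.05012604716011132
side inner tr [[0.5419 0.2115 0.04  ]
 [0.5329 0.1521 0.04  ]]
side outer tr [[0.5552 0.2088 0.05  ]
 [0.5448 0.1496 0.05  ]]
board ((529.60400390625, 184.66851806640625), (160.24429321289062, 199.03366088867188), 81.51371765136719)
```

```bash
cat >> h.py <<'E'
from scipy.spatial.transform import Rotation as R
np.set_printoptions(precision=4,suppress=True)
def move(target,jaw_deg):
    """turn(deg)/shift(mm) in tool axes to put TCP at target, tool down, jaw axis along jaw_deg (mod 180)"""
    s=bot.observe(); R0=R.from_rotvec(s["eef_rot"]); M=R0.as_matrix()
    for k in(0,180):
        a=np.radians(jaw_deg+k); y=np.array([np.cos(a),np.sin(a),0]); z=np.array([0,0,-1.])
        Rt=R.from_matrix(np.c_[np.cross(y,z),y,z])
        print("jaw now",np.degrees(np.arctan2(M[1,1],M[0,1])),"turn",(R0.inv()*Rt).as_rotvec(degrees=True),"shift",M.T@(np.array(target)-s["position"])*1000)
    print("q6",s["q"][5],"q1",s["q"][0])
E
python3 -c "
from h import *
move((.628,-.097,.16),18.4)"
```

```text
jaw now -66.12009478886168 turn [ -0.0919  -0.0903 -84.5201] shift [ 534.9372 -331.2693   70.7922]
jaw now -66.12009478886168 turn [-0.0927  0.0944 95.4799] shift [ 534.9372 -331.2693   70.7922]
q6 -0.03689155025873407 q1 -1.1909038831300605
```

Emit:
{"fn": "apply_moves", "kwargs": {"series": [[0,0,-84.5,535,-331,71,0.5],[0,0,-84.5,535,-331,71,0.5],[0,0,-84.5,535,-331,71,0.5],[0,0,-84.5,535,-331,71,0.5],[0,0,-84.5,535,-331,71,0.5],[0,0,-84.5,535,-331,71,0.5],[0,0,-84.5,535,-331,71,0.5],[0,0,-84.5,535,-331,71,0.5],[0,0,-84.5,535,-331,71,0.5],[0,0,-84.5,535,-331,71,0.5],[0,0,-84.5,535,-331,71,0.5],[0,0,-84.5,535,-331,71,0.5],[0,0,-84.5,535,-331,71,0.5],[0,0,-84.5,535,-331,71,0.5],[0,0,-84.5,535,-331,71,0.5],[0,0,-84.5,535,-331,71,0.5],[0,0,-84.5,535,-331,71,0.5],[0,0,-84.5,535,-331,71,0.5]]}}

```text
time: 1.9
position: [0.628, -0.0992, 0.1605]
eef_rot: [1.84, 2.546, -0.0]
ft_force: [0.4, -0.0, 0.5]
opening: 0.0432
```

```bash
python3 -c "
from h import *
move((.628,-.097,.042),18.4)
s=bot.observe();print(s['position'],s['opening'],s['time'])
a=bot.read_camera('side')[:,:,::-1];b=bot.read_camera('top')[:,:,::-1]
z=lambda im,x,y,w,h,k:cv2.resize(im[y:y+h,x:x+w],None,fx=k,fy=k,interpolation=2)
cv2.imwrite('pics/p1.png',np.hstack([z(a,210,70,130,150,3),z(b,270,90,130,150,3)]))
print(proj('side',s['position']),proj('top',s['position']))"
```

```text
jaw now 18.28060799915127 turn [ 0.0076  0.0114 -0.1194] shift [  2.0907   0.6632 118.5205]
jaw now 18.28060799915127 turn [  0.0179  -0.012  179.8806] shift [  2.0907   0.6632 118.5205]
q6 -0.5147511953939031 q1 -0.1957443480700856
[ 0.628  -0.0992  0.1605] 0.04316851509357922 1.9
[[282.8098 121.198 ]] [[341.2279 150.0655]]
```

View pics/p1.png

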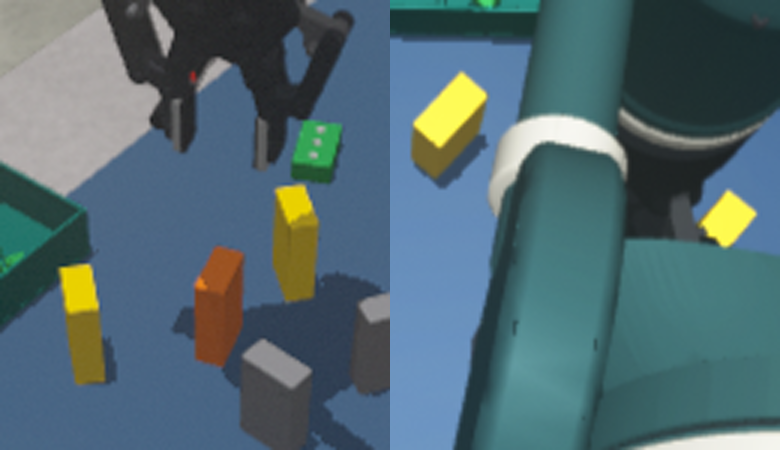

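```bash
python3 -c "
from h import *
c=np.array([(218,248),(244,260),(222,289),(195,281)])
w=onplane('side',(c+.5)/3-.5+[210,70],.07);print(w,w.mean(0))
print(onplane('side',(np.array([[221,158]])+.5)/3-.5+[210,70],.1605))"
```

```text
[[ 0.6388 -0.1123  0.07  ]
 [ 0.619  -0.1138  0.07  ]
 [ 0.6141 -0.0847  0.07  ]
 [ 0.6318 -0.0798  0.07  ]] [ 0.6259 -0.0976  0.07  ]
[[ 0.6254 -0.0973  0.1605]]
```

Emit:
{"fn": "apply_moves", "kwargs": {"series": [[0,0,0,1,1,40,0.5],[0,0,0,1,1,80,0.5],[0,0,0,1,1,105,0.5],[0,0,0,1,1,118,0.5],[0,0,0,1,1,118,0.5],[0,0,0,1,1,118,0.0],[0,0,0,1,1,118,0.0],[0,0,0,1,1,118,0.0],[0,0,0,1,1,118,0.0],[0,0,0,1,1,118,0.0],[0,0,0,1,1,118,0.0],[0,0,0,1,1,118,0.0]], "grip_force": 40}}

```text
time: 3.2
position: [0.6306, -0.097, 0.0443]
eef_rot: [1.836, 2.545, 0.002]
ft_force: [0.4, 0.2, 6.3]
opening: 0.0193
```

Emit:
{"fn": "apply_moves", "kwargs": {"series": [[0,0,0,0,0,-20,0],[0,0,0,0,0,-60,0],[0,0,0,0,0,-100,0],[0,0,0,0,0,-118,0],[0,0,0,0,0,-118,0]]}}

```text
time: 3.7
position: [0.6318, -0.0972, 0.1649]
eef_rot: [1.834, 2.542, 0.005]
ft_force: [-0.6, -0.4, -0.2]
opening: 0.0192
```

```bash
python3 -c "
from h import *
s=bot.observe();print(s['position'],s['opening'],s['ft_force'])
move((.529,.183,.160),-8.6)"
```

```text
[ 0.6318 -0.0972  0.1649] 0.01915285322241729 [-0.5831 -0.3614 -0.1989]
jaw now 18.38491560588661 turn [ 0.445  0.125 26.984] shift [298.3313  -9.258    3.6364]
jaw now 18.38491560588661 turn [  -0.1701    0.6054 -153.0148] shift [298.3313  -9.258    3.6364]
q6 -0.5124556622941424 q1 -0.1915808370891797
```

Emit:
{"fn": "apply_moves", "kwargs": {"series": [[0,0,27,298,-9,0,0],[0,0,27,298,-9,0,0],[0,0,27,298,-9,0,0],[0,0,27,298,-9,0,0],[0,0,27,298,-9,0,0],[0,0,27,298,-9,0,0],[0,0,27,298,-9,0,0],[0,0,27,298,-9,0,0],[0,0,27,298,-9,0,0],[0,0,27,298,-9,0,0],[0,0,27,298,-9,0,0],[0,0,27,298,-9,0,0]]}}

```text
time: 4.9
position: [0.527, 0.1821, 0.1602]
eef_rot: [2.384, 2.046, -0.0]
ft_force: [-0.1, 0.9, 0.1]
opening: 0.0194
```

```bash
python3 -c "
from h import *
s=bot.observe();print(s['position'],s['opening'],s['ft_force'])
move((.529,.183,.160),-8.6)
a=bot.read_camera('side')[:,:,::-1];b=bot.read_camera('top')[:,:,::-1]
cv2.imwrite('pics/a2.png',a);cv2.imwrite('pics/b2.png',b)
z=lambda im,x,y,w,h,k:cv2.resize(im[y:y+h,x:x+w],None,fx=k,fy=k,interpolation=2)
cv2.imwrite('pics/p2.png',np.hstack([z(a,165,195,100,145,4),z(b,110,140,100,145,4)]))
"
```

```text
[0.527  0.1821 0.1602] 0.019352215075563377 [-0.0984  0.9427  0.1281]
jaw now -8.731241009016966 turn [-0.0031  0.0064 -0.1312] shift [1.1481 1.8149 0.1975]
jaw now -8.731241009016966 turn [  0.0101   0.0049 179.8688] shift [1.1481 1.8149 0.1975]
q6 0.4405547117308674 q1 0.28812690197920127
```

View pics/p2.png

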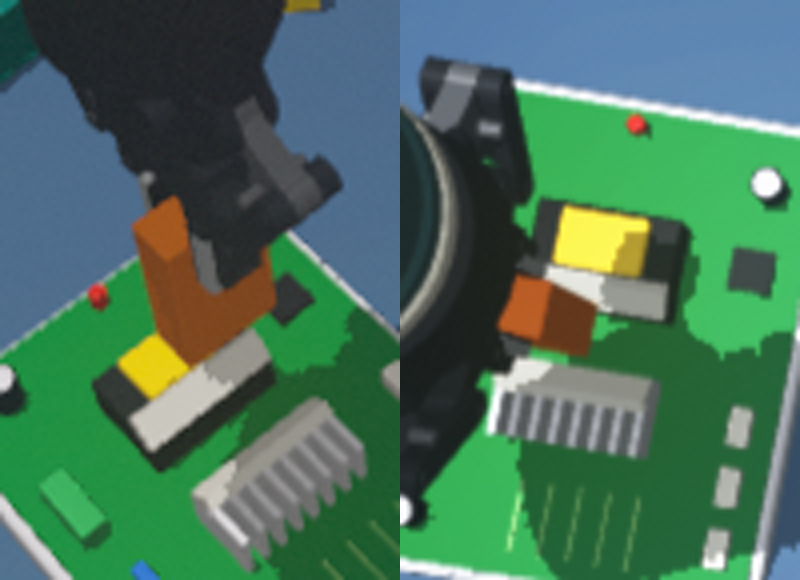

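```bash
python3 -c "
from h import *
s=lambda p:(np.array(p)+.5)/4-.5+[165,195]
t=lambda p:(np.array(p)+.5)/4-.5+[110,140]
zb=.160-.044
f=onplane('side',s([(189,367),(275,304)]),zb);print('side bottom front',f,f.mean(0))
f=onplane('top',t([(116,355-0)]) if 0 else t([(589-400,356),(503-400,340)]),zb);print('top bottom edge? ',f)
f=onplane('top',t([(597-400,312),(589-400,356)]),zb);print('top bottom end edge',f,f.mean(0))
f=onplane('side',s([(155,452),(272,362)]),.04);print('tr inner side',f.mean(0))
f=onplane('top',t([(545-400,293),(668-400,320)]),.04);print('tr inner top',f)
"
```

```text
side bottom front [[0.52   0.2021 0.116 ]
 [0.5135 0.164  0.116 ]] [0.5167 0.1831 0.116 ]
top bottom edge?  [[0.5157 0.1649 0.116 ]
 [0.521  0.1963 0.116 ]]
top bottom end edge [[0.5318 0.1628 0.116 ]
 [0.5157 0.1649 0.116 ]] [0.5237 0.1639 0.116 ]
tr inner side [0.5371 0.182  0.04  ]
tr inner top [[0.5473 0.2015 0.04  ]
 [0.5371 0.1515 0.04  ]]
```

Emit:
{"fn": "apply_moves", "kwargs": {"series": [[0,0,0,1,1,20,0],[0,0,0,1,1,45,0],[0,0,0,1,1,60,0],[0,0,0,1,1,68,0],[0,0,0,1,1,72,0],[0,0,0,1,1,74,0],[0,0,0,1,1,74,0],[0,0,0,1,1,74,0],[0,0,0,1,1,74,0]]}}

```text
time: 5.9
position: [0.5283, 0.1843, 0.0871]
eef_rot: [2.382, 2.048, 0.002]
ft_force: [-0.1, 0.3, -0.9]
opening: 0.0193
```

```bash
python3 -c "
from h import *
s=bot.observe();print(s['position'],s['opening'],s['ft_force'],s['wrist_torque'])
a=bot.read_camera('side')[:,:,::-1];b=bot.read_camera('top')[:,:,::-1]
z=lambda im,x,y,w,h,k:cv2.resize(im[y:y+h,x:x+w],None,fx=k,fy=k,interpolation=2)
cv2.imwrite('pics/p3.png',np.hstack([z(a,165,215,100,125,4),z(b,110,160,100,125,4)]))
"
```

```text
[0.5283 0.1843 0.0871] 0.01933539335059938 [-0.116   0.3178 -0.9304] [-0.0387 -0.0044 -0.0059]
```

View pics/p3.png

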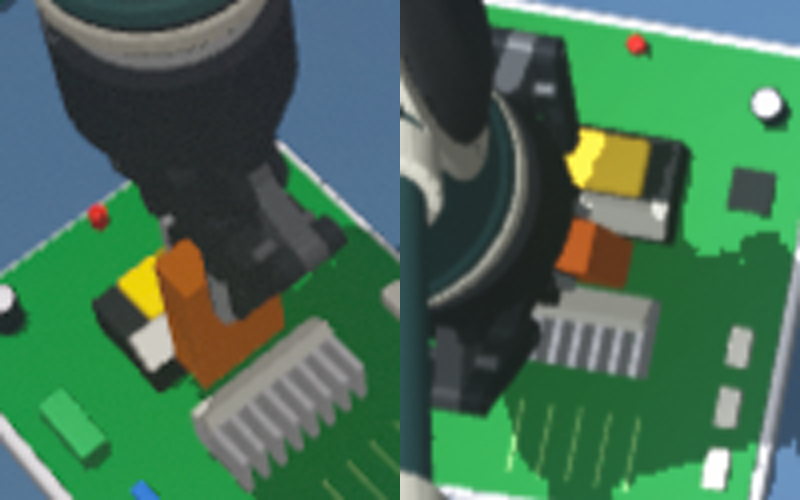

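Emit:
{"fn": "apply_moves", "kwargs": {"series": [[0,0,0,0,0.5,3,0],[0,0,0,0,0.5,6,0],[0,0,0,0,0.5,9,0],[0,0,0,0,0.5,10,0],[0,0,0,0,0.5,10,0],[0,0,0,0,0.5,10,0]]}}

```text
time: 6.6
position: [0.5282, 0.184, 0.0762]
eef_rot: [-2.382, -2.048, 0.0]
ft_force: [0.8, 0.2, -0.6]
opening: 0.0192
```

Emit:
{"fn": "apply_moves", "kwargs": {"series": [[0,0,0,0,0,3,0],[0,0,0,0,0,6,0],[0,0,0,0,0,8,0],[0,0,0,0,0,10,0],[0,0,0,0,0,10,0],[0,0,0,0,0,10,0]]}}

```text
time: 7.2
position: [0.5281, 0.184, 0.0662]
eef_rot: [-2.382, -2.048, 0.0]
ft_force: [0.8, -0.2, -1.2]
opening: 0.0195
```

Emit:
{"fn": "apply_moves", "kwargs": {"series": [[0,0,0,0,0,1,0],[0,0,0,0,0,2,0],[0,0,0,0,0,3,0],[0,0,0,0,0,3,0],[0,0,0,0,0,3,0]]}}

```text
time: 7.7
position: [0.5284, 0.1841, 0.0643]
eef_rot: [2.382, 2.048, 0.0]
ft_force: [-2.0, -0.4, 5.4]
opening: 0.0194
```

Contact at the expected board height (5.4 N). Now releasing, then retreating up and back over clear space.

Emit:
{"fn": "apply_moves", "kwargs": {"series": [[0,0,0,0,0,2,0.3],[0,0,0,0,0,2,0.4],[0,0,0,0,0,2,0.5],[0,0,0,0,0,2,0.5],[0,0,0,0,0,2,0.5],[0,0,0,0,0,-15,0.5],[0,0,0,0,0,-50,0.5],[0,0,0,0,0,-95,0.5],[0,0,0,0,0,-140,0.5],[0,0,0,-50,0,-140,0.5],[0,0,0,-100,0,-140,0.5],[0,0,0,-150,0,-140,0.5],[0,0,0,-200,0,-140,0.5],[0,0,0,-250,0,-140,0.5],[0,0,0,-300,0,-140,0.5],[0,0,0,-350,0,-140,0.5],[0,0,0,-380,0,-140,0.5],[0,0,0,-380,0,-140,0.5],[0,0,0,-380,0,-140,0.5],[0,0,0,-380,0,-140,0.5]]}}

```text
time: 9.7
position: [0.4713, -0.1908, 0.2031]
eef_rot: [-2.381, -2.048, -0.0]
ft_force: [-0.1, -0.1, 0.0]
opening: 0.0426
```

```bash
python3 -c "
from h import *
s=bot.observe();print(s['position'],s['opening'],s['ft_force'],s['time'])
a=bot.read_camera('side')[:,:,::-1];b=bot.read_camera('top')[:,:,::-1]
z=lambda im,x,y,w,h,k:cv2.resize(im[y:y+h,x:x+w],None,fx=k,fy=k,interpolation=2)
cv2.imwrite('pics/p4.png',np.hstack([z(a,165,215,100,125,4),z(b,110,160,100,125,4)]))
m=cv2.inRange(cv2.cvtColor(b,cv2.COLOR_BGR2HSV),(5,150,200),(19,255,255))
for k in cv2.findContours(m,0,1)[0]:
  if cv2.contourArea(k)>100:
    for h in(.07,.09): print(h,cv2.minAreaRect((onplane('top',k[:,0],h)[:,:2]*1000).astype(np.float32)))
"
```

```text
[ 0.4713 -0.1908  0.2031] 0.042590318665427805 [-0.1003 -0.1476  0.0389] 9.7
0.07 ((451.5125427246094, -134.42340087890625), (27.411226272583008, 38.95028305053711), 31.439708709716797)
0.09 ((451.671142578125, -130.77481079101562), (26.67918586730957, 37.91009521484375), 31.439786911010742)
0.07 ((531.2175903320312, 190.21878051757812), (40.45606994628906, 19.4654483795166), 80.5835952758789)
0.09 ((529.2474975585938, 185.19772338867188), (39.37566375732422, 18.94562530517578), 80.5836181640625)
```

View pics/p4.png

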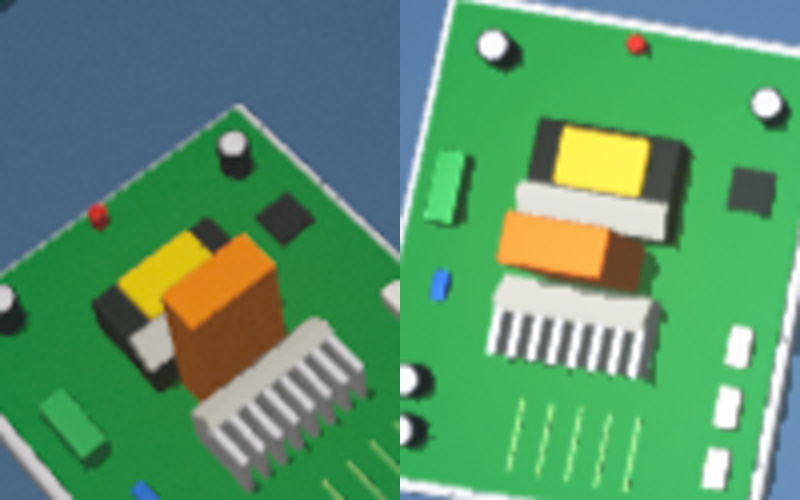

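```bash
python3 -c "
from plant import bot
print(bot.job_done())"
```

```text
the job is handed in; nothing more can be done
None
```

I put the 20 mm orange spacer upright in the gap between the heat sink and the transformer, let go of it, and handed the job in at about 9.8 s of robot time.

- **Seating:** the block met the board at the expected height with about 5 N. There was no noticeable wall contact on the way down.
- **Position:** the last top view puts the block's top at about (0.529, 0.185) m, and the gap centre measured (0.529, 0.184) m. Their directions agree within about 1 degree, and the side view shows the block standing upright.
- **Other spacers:** the 28 mm spacer measured in its original place. The 12 mm one did not show up in the final colour measurement, probably because the arm hid it. I did not look at it separately, but nothing was moved near it.
- **Camera disagreement:** before insertion, the two cameras disagreed by about 4 mm in x on where the gap lay. I averaged them, and the block went in without noticeable force.

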